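# Index the drilling fixture to its red slot and lock it

### The job

Bring the indexing fixture round for the next hole by pushing with the fingertips only: push the slotted plate round (the upright black handle on it is there for this) until the slot marked in red faces the lock bolt, then push the bolt fully home into that slot. Grip nothing, do not disturb the loose things on the bench, and leave the fixture locked with nothing touching it.

Things in the scene. Friction and masses are not known exactly. Their poses are not given: they have to be found in the camera images.
- index_base: Blue cast base bolted to the bench: foot 196 x 196 x 14 mm, plus a tongue out to 155 mm from the plate's axis under the bolt's guide. Origin on the bench, on the plate's vertical axis; its x axis points level from the lock bolt to the plate's axis (the way the bolt is pushed), z up. The guide (60 mm wide, top 62 mm above the bench) spans x = -134 to -90 mm.
- red_slot (a point): Middle of the mouth of the red-marked slot, on the plate's rim (80 mm from its axis) at its top face. The rim has six equal tapered slots 60 degrees apart, 22 mm wide at the rim, 11 mm at the bottom, 18 mm deep; one has red paint on both its edges and a red stripe inward of it, and only that one counts.
- plate_handle (a point): Centre, half-way up, of the black upright round handle fixed on the plate: 20 mm diameter, foot 50 mm, top 106 mm, this point 80 mm above the bench and 56 mm from the plate's axis; 90 degrees clockwise (from above) of the red slot. Pushed sideways it turns the plate, which is stiff (about 3.5 N here) and stays where it is left.
- index_plate (a joint): Turn of the index plate (level steel disc, 160 mm diameter, top 50 mm above the bench, with an aluminium hub flange 72 mm across bolted on its centre, top of its stud 103 mm) in rad, positive anticlockwise from above; 0 when the red slot faces the bolt. Turns either way, a full turn or more; starts at 0.5 to 2.0, so clockwise is the short way.
- lock_station (a point): Point on the base's side of the rim, 80 mm from the plate's axis on the bolt's centre line, 50 mm above the bench: where the red slot's mouth has to come. Fixed to the base.
- bolt_post (a point): Centre, half-way up, of the yellow upright round post on the lock bolt: 18 mm diameter, 49 to 82 mm above the bench, this point 65.5 mm; 167 mm from the plate's axis with the bolt withdrawn, 142 mm with it home. The bolt is a steel bar 20 x 12 mm, top 49 mm above the bench, ending 13 mm behind the post's centre.
- lock_bolt (a joint): Travel of the lock bolt in m along the base's x axis: 0 withdrawn, 0.025 fully home (stop); tip meets the rim at 0.008; starts at 0 to 0.004. About 3 N slides it, and it stays where left. Its tapered nose (9 mm wide at the tip, 20 mm at 17 mm back) enters if the slot is within about 6 mm of its centre line, and then pulls the plate into line; else it stops on the rim.
- flange_a: Loose aluminium hub flange blank, 72 mm diameter, 31 mm high, standing beside the fixture; origin at its underside. Leave alone.
- flange_b: The same, another blank, beyond the fixture. Leave alone.
- paste_jar: Loose amber jar with grey lid, 56 mm diameter, 55 mm high, beside the fixture; origin at its underside. Leave alone.
- wrench: Loose steel wrench, 180 mm long, lying beside the fixture. Leave alone.
- chip_brush: Loose brush with a wooden handle, 190 mm long, lying beside the fixture. Leave alone.
- oil_bottle: Loose white bottle with a red cap, 60 mm diameter, 170 mm high, standing to one side of the bench. Leave alone.
- screwdriver: Loose screwdriver with a green handle, 200 mm long, lying to one side of the bench. Leave alone.

How it is judged (in metres and radians):
On the way, in this order (a step that is already met when the one before it is completed fails the run):
1. the red slot faces the bolt while the bolt is still out of it (horizontal distance between red_slot and lock_station below 0.009 m and value of joint lock_bolt below 0.012 m), for 0.05 s.
2. the bolt is home in the red slot (value of joint lock_bolt above 0.022 m and horizontal distance between red_slot and lock_station below 0.004 m), for 0.1 s.
At the end, for the whole second after the job is handed in: The mouth of the red slot is within 4 mm of the lock station, the bolt is at least 22 mm in (home is 25 mm), and plate and bolt are at rest (all of step 2 and velocity of joint lock_bolt between -0.003 and 0.003 m/s and velocity of joint index_plate between -0.03 and 0.03 rad/s); the robot touches nothing.
It fails at once if a loose thing on the bench was moved or lifted by more than 25 mm (distance of any of flange_a, flange_b, paste_jar, wrench, chip_brush, oil_bottle, screwdriver from where it was at the start of the episode above 0.025 m).
It fails at once if the plate's handle was gripped between the fingers (horizontal distance between the grasp point and plate_handle below 0.007 m and z of the grasp point in the frame of plate_handle below 0.04 m and contact force between the fingers and anything else above 0.5 N).
It fails at once if the bolt's post was gripped between the fingers (horizontal distance between the grasp point and bolt_post below 0.007 m and z of the grasp point in the frame of bolt_post below 0.03 m and contact force between the fingers and anything else above 0.5 N).
It fails at once if the hub or nut at the plate's centre was gripped between the fingers (horizontal distance between the grasp point and index_base below 0.008 m and height (world z) of the grasp point below 0.116 m and contact force between the fingers and anything else above 0.5 N).
It also fails if it takes over 67 s, if anything falls off the work surface, if the arm or the gripper's body presses on something with over 40 N, if the wrist force passes 120 N, or if a joint passes its speed limit or range.

### The arm

A 6-joint arm with a two-finger parallel gripper is mounted at the origin on the work surface. World frame = base frame: x ahead of the robot, y to its left, z up, the work surface at z = 0. Lengths are in m, angles in degrees, forces in N, time in s.
With the tool pointing down it reaches from about 0.25 to 0.725 m from the base axis. Payload 9.7 kg.
Tool frame: the origin (TCP) lies between the finger pads; the fingertips stand 11 mm ahead of it and the grasp point (between the pads) lies 8 mm behind it; z points along the fingers, x is the direction in which the jaws open and shut, and the axes are right-handed (so a half turn about z gives the same grasp; the last joint's range is limited). The gripper opens to 85 mm and grips with 20 to 120 N. Pads are 22 mm wide; open, the fingers measure 114 mm over their backs; the gripper's body (76 mm by 85 mm) begins 54 mm behind the grasp point. The pads swing forward as they close: fully open they stand 13 mm farther back than shut.
Start: joints at [-64.572, 4.979, 10.078, 95.1, 0, 90], TCP at [0.236, -0.497, 0.242] pointing down, gripper open.
Joint ranges: [-179.16, 179.16], [-48.56, 103.87], [-65.8, 70.77], [-126.05, 130.52], [-82.76, 87.17], [-180, 180]. Speed limits (degrees/s): [127.2, 127.2, 147.25, 180, 180, 180].

### API

Orientations are given as [roll, pitch, yaw] about the fixed x, y, z axes, in that order (R = Rz(yaw) Ry(pitch) Rx(roll)).
In Python, from workcell import get_obs, camera, job_done gives the robot as it stands.
- The arm moves only by the tool arm_command, never from a script. Its argument "increments" is a list of rows, each a list of 2 entries, a list of its own where there are three numbers: the shift along the tool's x, y, z in units of 25 mm (1.0 is 25 mm), then the turn about the tool's z in units of 6 degrees (1.0 is 6 degrees). In form: [[[dx, dy, dz], roll], ...]. A call has 1 to 5 rows; each row is the pose to reach, as a shift and turn from the pose measured when the call began, along the tool's axes at that moment; what a row does not reach only later rows make up. A row lasts 1/10 s, in which the tool goes at most 50 mm and 8.59 degrees, less where a joint would pass 70% of its speed; a pose out of reach is approached as far as the arm can. A call with a gripper value outside its range is refused whole. "claw" is the closure, from -1 (fully open) to 1 (shut), so that 0 is half open, set as the call begins (left out, the last holds). The fingers move at their own pace and stop on an object; "force" is the grip in N (left out, the last holds). Time passes only in rows, so rows that repeat a pose let the fingers close. It gives the time, the measured TCP pose, the force and the opening at its end, in the units of the state.
- get_obs(): the state, without advancing time (a new reading comes with each control period).
- camera(name): name is "scene" or "side" or "wrist"; returns a dict with "frame" (384x512x3 uint8, red, green, blue), "range_z" (384x512 float32, m along the optical axis (not along the pixel's ray), 0 where there is no reading), "K" (3x3 intrinsics, pixels), "R" (3x3) and "t" (3): a world point X has camera coordinates R X + t; the wrist camera has in their place "hand_eye" (4x4, takes a point from camera to tool coordinates, whose origin is the TCP and whose axes are the tool frame's). Camera axes: x right, y down, z forward; pixel columns grow to the right and rows downward; lengths in m; the calibration is good to about 2 mm. The wrist camera is an equidistant fisheye: a pixel r from the principal point sees the ray r / f radians off the axis. A picture is of the moment at which its call begins: read the wrist's pose just before it.
- job_done(): hands the job in, once; it reports no verdict.
The state is a dict: "time": time; "q": joint angles; "qd": joint speeds; "joint_efforts": joint torques, N m; "ee_pos": TCP position; "tcp_rot": TCP orientation; "wrist_force": force on the tool from outside, world axes, zero at the start; "torque": the same for the moment, N m; "opening": finger opening in m.
Only numpy, scipy, OpenCV 4.12 (cv2) and the standard library are available. Lean on these libraries where they do the work, as an engineer would, in place of code of your own. Each camera call takes 0.05 s, during which the arm holds its last target.

## Working session

There is one attempt and no reset: what is moved stays moved. The work goes in short steps, Python scripts to look and compute and a tool call to move; the robot and the scene stay as the last step left them, time stands still between calls to the robot, and variables do not carry over. Pictures are saved under pics/ and viewed, and the job is handed in when it is done.

Besides the shell and the picture viewer there is one more tool, called as name([rows], argument=value, ...), one row to a line, values as JSON. arm_command: Moves the arm, as the interface text tells. Its arguments: {"type":"object","properties":{"increments":{"type":"array"},"claw":{"type":"number"},"force":{"type":"number"}},"required":["increments"]}

```bash
ls; mkdir -p pics
python3 - <<'E'
from workcell import get_obs,camera
import cv2,numpy as np
o=get_obs();print(o)
for n in("scene","side","wrist"):
    c=camera(n);cv2.imwrite(f"pics/{n}0.png",c["frame"][:,:,::-1]);np.savez(f"{n}0.npz",**c)
    print(n,c["K"],c.get("R"),c.get("t"),c.get("hand_eye"))
E
```

```text
pics
{'time': 0.0, 'q': array([-6.45716195e+01,  5.01127065e+00,  1.00340801e+01,  9.51001134e+01,
       -2.76415925e-03,  9.00010523e+01]), 'qd': array([-0.01232452,  0.05794702,  0.00922957, -0.06856893, -0.04312212,
       -0.04077299]), 'joint_efforts': array([ 2.68408839e-04, -5.20385349e+01,  4.64804327e+01,  1.62351859e-02,
       -1.19251783e-05,  4.39560324e-06]), 'ee_pos': array([ 0.23605365, -0.49652377,  0.24157808]), 'tcp_rot': array([ 1.79997234e+02,  7.73038594e-02, -6.45726717e+01]), 'wrist_force': array([ 0.09683874,  0.09291299, -0.23172998]), 'torque': array([ 0.02241573, -0.00190884,  0.06958281]), 'opening': 0.08563879866796935}
scene [[446.79407507   0.         253.04718187]
 [  0.         446.79407507 187.31899852]
 [  0.           0.           1.        ]] [[ 0.6317099   0.77499805 -0.01790598]
 [ 0.4094202  -0.3531592  -0.84122154]
 [-0.65826872  0.52407691 -0.54039401]] [-0.38422906 -0.18026931  1.62019265] None
side [[361.57288311   0.         253.34485981]
 [  0.         361.57288311 193.94849925]
 [  0.           0.           1.        ]] [[-0.95297886 -0.30287697 -0.00984078]
 [-0.18500974  0.60722426 -0.77269017]
 [ 0.24000562 -0.73453675 -0.63470707]] [0.58194484 0.16253298 1.0046886 ] None
wrist [[297.31863964   0.         258.3038513 ]
 [  0.         297.31863964 191.80623624]
 [  0.           0.           1.        ]] None None [[ 9.99998913e-01 -2.83112340e-04  1.44677613e-03 -1.44569914e-05]
 [-1.14540394e-04  9.63499085e-01  2.67711598e-01 -6.83519143e-02]
 [-1.46975993e-03 -2.67711473e-01  9.63498006e-01 -1.31537262e-01]
 [ 0.00000000e+00  0.00000000e+00  0.00000000e+00  1.00000000e+00]]
```

View pics/scene0.png

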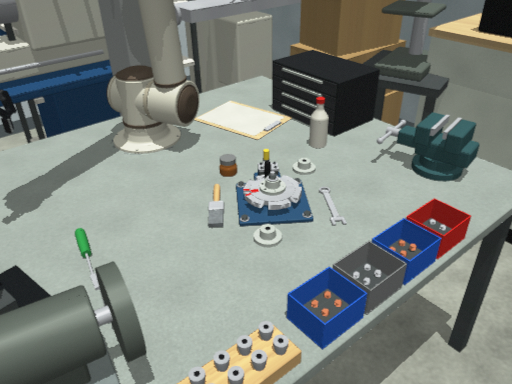

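View pics/side0.png

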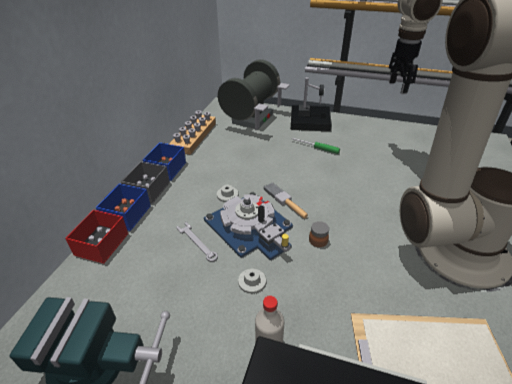

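View pics/wrist0.png

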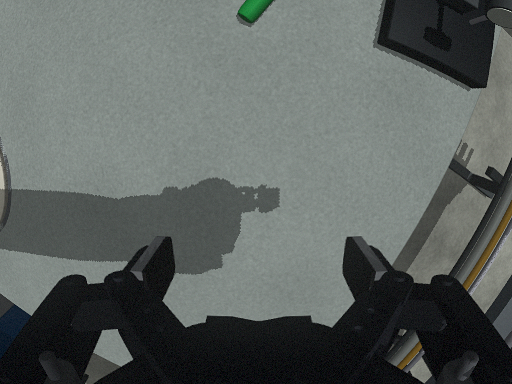

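Run:
```python
import cv2,numpy as np
f=np.load("scene0.npz")["frame"][:,:,::-1];cv2.imwrite("pics/sc1.png",cv2.resize(f[140:255,195:355],None,fx=5,fy=5,interpolation=cv2.INTER_CUBIC))
f=np.load("side0.npz")["frame"][:,:,::-1];cv2.imwrite("pics/si1.png",cv2.resize(f[175:295,170:335],None,fx=4.8,fy=4.8,interpolation=cv2.INTER_CUBIC))
```

```text
(no output)
```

View pics/sc1.png

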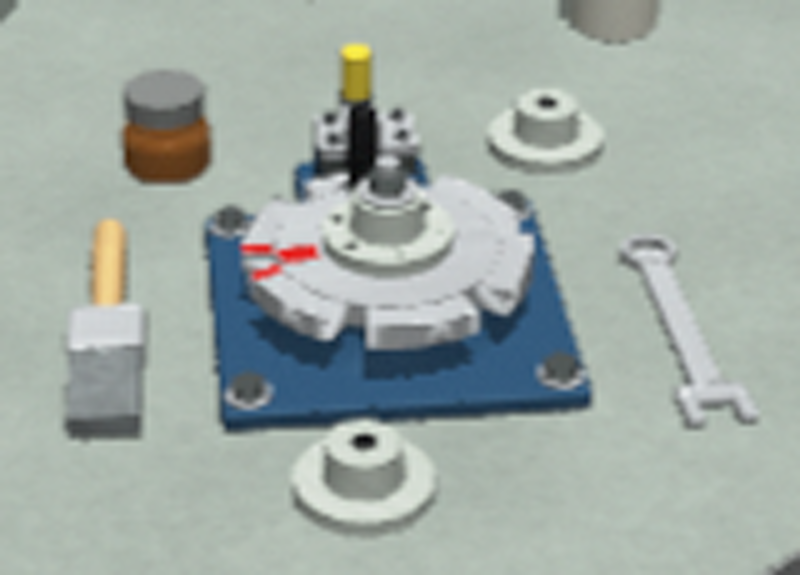

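View pics/si1.png

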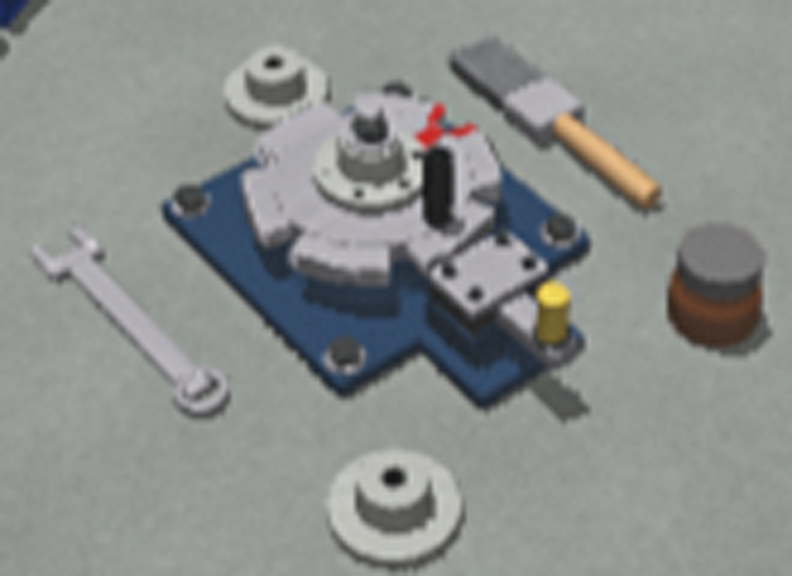

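```bash
cat > h.py <<'E'
import numpy as np
def load(n):
    d=np.load(n);return {k:d[k] for k in d.files if k!='hand_eye'}
def ray(c,p):
    d=np.linalg.solve(c["K"],np.array([p[0],p[1],1.]));return -c["R"].T@c["t"],c["R"].T@d
def tri(c1,p1,c2,p2):
    o1,d1=ray(c1,p1);o2,d2=ray(c2,p2)
    s=np.linalg.lstsq(np.c_[d1,-d2],o2-o1,rcond=None)[0]
    a=o1+s[0]*d1;b=o2+s[1]*d2;return (a+b)/2,np.linalg.norm(a-b)
def atz(c,p,z):
    o,d=ray(c,p);return o+d*(z-o[2])/d[2]
E
python3 - <<'E'
from h import *
np.set_printoptions(precision=4,suppress=True)
A=load("scene0.npz");B=load("side0.npz")
S=lambda u,v:(195+u/5-.4,140+v/5-.4)
D=lambda u,v:(170+u/4.8-.4,175+v/4.8-.4)
for n,a,b,z in [("stud",(388,160),(370,112),.103),("post",(357,50),(554,291),.082),("handle",(363,105),(438,153),.106),
  ("footboltN",(230,218),(560,226),.02),("fb2",(246,388),(398,90),.02),("fb4",(516,200),(346,350),.02),("stripe in",(315,252),(424,138),.05),("jartop",(164,86),(720,248),.055),
  ("flB",(547,103),(395,478),.031),("flA",(365,442),(274,65),.031)]:
    print(n,*tri(A,S(*a),B,D(*b)),atz(A,S(*a),z)[:2],atz(B,D(*b),z)[:2])
for n,b in [("jar",(720,248))]: pass
# brush, wrench
for n,p in [("brush hand end",(660,190)),("brush ferrule",(545,110)),("bristle end",(480,55)),("wr1",(60,250)),("wr2",(203,392))]:
    print(n,atz(B,D(*p),.01)[:2])
for n,p in [("brush hand end",(110,228)),("br end",(105,425)),("wr1",(650,250)),("wr2",(715,405))]:
    print(n,atz(A,S(*p),.01)[:2])
E
```

```text
stud [0.6082 0.0683 0.1034] 0.0007480397180272529 [0.6082 0.0688] [0.6082 0.0675]
post [0.4725 0.1617 0.0837] 0.0023201796764138484 [0.4715 0.1639] [0.472  0.1589]
handle [0.5578 0.0944 0.1061] 8.360952439326308e-05 [0.5577 0.0945] [0.5578 0.0943]
footboltN [0.4936 0.0462 0.0212] 0.001314568190503793 [0.4928 0.0474] [0.4934 0.0443]
fb2 [ 0.6305 -0.0503  0.0215] 0.002620397610792137 [ 0.6303 -0.0487] [ 0.6303 -0.0534]
fb4 [0.5879 0.1845 0.0223] 0.0048426114333924054 [0.5877 0.1879] [0.5869 0.1806]
stripe in [0.5893 0.0289 0.0533] 0.006383805056623931 [0.5892 0.0327] [0.5884 0.0223]
jartop [0.3932 0.0744 0.0575] 0.0014354266486345958 [0.3905 0.077 ] [0.3929 0.071 ]
flB [0.5297 0.2688 0.0317] 0.001992498377128099 [0.5299 0.27  ] [0.5292 0.2676]
flA [ 0.7157 -0.0409  0.0312] 0.0011469516997884017 [ 0.7161 -0.0405] [ 0.7154 -0.0416]
brush hand end [ 0.4418 -0.0174]
brush ferrule [ 0.5319 -0.0737]
bristle end [ 0.5905 -0.1191]
wr1 [0.7875 0.146 ]
wr2 [0.6577 0.2264]
brush hand end [ 0.4424 -0.0037]
br end [ 0.5971 -0.1163]
wr1 [0.6664 0.2196]
wr2 [0.7905 0.1363]
```

```bash
cat >> h.py <<'E'
C=np.array([.6085,.068]);R_H=.056
def finger(th,off,r=R_H):
    a=np.radians(th);H=C+r*np.array([np.cos(a),np.sin(a)]);t=np.array([np.sin(a),-np.cos(a)])
    return H-off*t, th-90
def rows(targets):
    from workcell import get_obs
    from scipy.spatial.transform import Rotation as Ro
    o=get_obs();R=Ro.from_euler('xyz',o["tcp_rot"],degrees=True).as_matrix()
    y0=o["tcp_rot"][2];out=[]
    for x,y,z,yaw in targets:
        d=R.T@(np.array([x,y,z])-o["ee_pos"])/.025
        out.append([[round(float(v),2) for v in d],round(float(-((yaw-y0+180)%360-180)/6),2)])
    print("t",round(o["time"],2),"pos",o["ee_pos"].round(4),"yaw",round(y0,1),"F",o["wrist_force"].round(1),"q1,q6",o["q"][[0,5]].round(1))
    for r in out: print(r)
E
python3 - <<'E'
from h import *
p,y=finger(152.5,.040);print(p,y);rows([(*p,.242,y)])
E
```

```text
[0.54035745 0.05837749] 62.5
t 0.15 pos [ 0.2361 -0.4966  0.2417] yaw -64.6 F [ 0.8 -0.8 -0.5] q1,q6 [-64.6  90. ]
[[-14.82, -20.52, 0.0], -21.18]
```

arm_command([
  [[-2,-2.7,0],-1.4],
  [[-3.5,-4.5,0],-2.8],
  [[-5,-6.5,0],-4.2],
  [[-6,-8,0],-5.6],
  [[-7,-9.5,0],-7],
], claw=1, force=40)

```text
time: 0.65
ee_pos: [0.3533, -0.274, 0.2418]
tcp_rot: [-180.0, 0.0, -22.3]
wrist_force: [1.4, -1.2, 0.5]
opening: 0.0126
```

Run:
```python
from h import *
p,y=finger(152.5,.040);rows([(*p,.242,y)])
```

```text
t 0.65 pos [ 0.3533 -0.274   0.2418] yaw -22.3 F [ 1.4 -1.2  0.5] q1,q6 [-37.8  74.5]
[[1.89, -15.14, 0.0], -14.13]
```

arm_command([
  [[0.2,-1.8,0],-1.4],
  [[0.5,-3.6,0],-2.8],
  [[0.7,-5.4,0],-4.2],
  [[0.9,-7.2,0],-5.6],
  [[1.1,-9,0],-7],
])

```text
time: 1.15
ee_pos: [0.4645, -0.0743, 0.2419]
tcp_rot: [-180.0, -0.0, 20.1]
wrist_force: [1.1, -1.7, 0.0]
opening: -0.0
```

Run:
```python
from h import *
p,y=finger(152.5,.040);rows([(*p,.242,y)])
```

```text
t 1.15 pos [ 0.4645 -0.0743  0.2419] yaw 20.1 F [ 1.1 -1.7  0. ] q1,q6 [-9.1 60.8]
[[4.67, -3.94, 0.0], -7.07]
```

arm_command([
  [[1,-0.8,0],-1.4],
  [[2,-1.6,0],-2.8],
  [[3,-2.4,0],-4.2],
  [[4,-3.2,0],-5.6],
  [[4.67,-3.94,0],-7],
])

```text
time: 1.65
ee_pos: [0.541, 0.0599, 0.2414]
tcp_rot: [-179.9, -0.0, 62.5]
wrist_force: [0.8, 0.1, -0.3]
opening: 0.0002
```

Run:
```python
from h import *
from workcell import get_obs,camera
import cv2
p,y=finger(152.5,.040);rows([(*p,.242,y),(*p,.096,y)])
for n in("wrist","side"):
    c=camera(n);np.savez(f"{n}1.npz",**c);f=c["frame"][:,:,::-1]
    if n=="side":f=cv2.resize(f[140:295,170:370],None,fx=4,fy=4)
    else:f=cv2.resize(f,None,fx=1.5,fy=1.5)
    cv2.imwrite(f"pics/{n}1.png",f)
```

```text
t 1.65 pos [0.541  0.0599 0.2414] yaw 62.5 F [ 0.8  0.1 -0.3] q1,q6 [ 6.3 33.8]
[[-0.07, 0.0, -0.02], -0.0]
[[-0.07, 0.01, 5.82], -0.0]
```

View pics/wrist1.png

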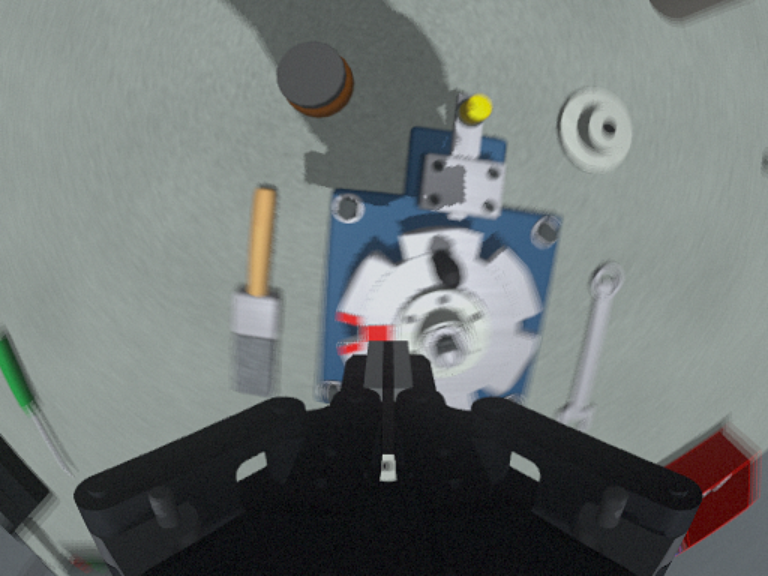

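View pics/side1.png

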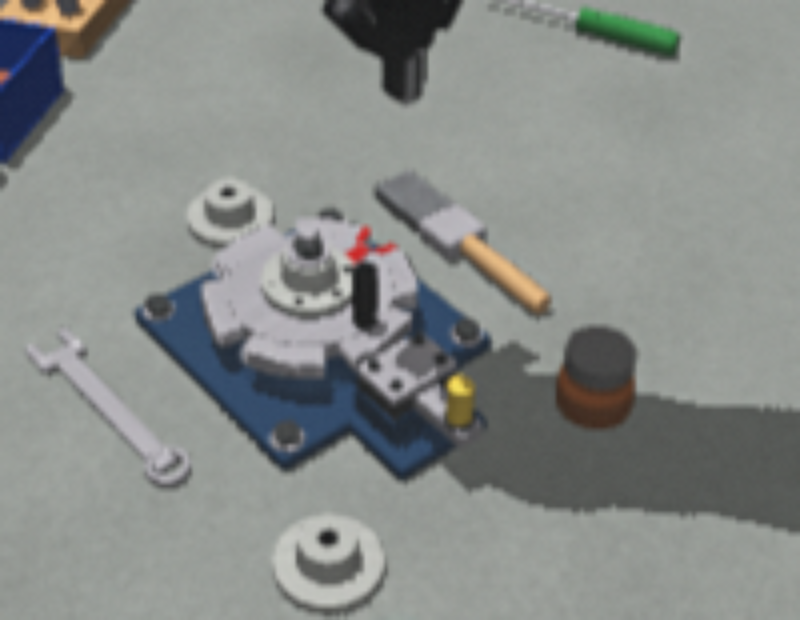

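arm_command([
  [[0,0,1.3],0],
  [[0,0,2.6],0],
  [[-0.1,0,3.9],0],
  [[-0.1,0,5],0],
  [[-0.1,0,5.8],0],
])

```text
time: 2.25
ee_pos: [0.5384, 0.0576, 0.0939]
tcp_rot: [-179.8, 0.1, 62.3]
wrist_force: [0.1, -1.1, 0.1]
opening: 0.0002
```

Run:
```python
from h import *
from workcell import get_obs,camera
import cv2
rows([(*finger(152.5,o)[0],.096,62.5) for o in (.034,.03,.026,.024,.022)])
for n in("wrist","side"):
    c=camera(n);np.savez(f"{n}2.npz",**c);f=c["frame"][:,:,::-1]
    if n=="side":f=cv2.resize(f[140:295,170:370],None,fx=4,fy=4)
    else:f=cv2.resize(f,None,fx=1.5,fy=1.5)
    cv2.imwrite(f"pics/{n}2.png",f)
```

```text
t 2.25 pos [0.5384 0.0576 0.0939] yaw 62.3 F [ 0.1 -1.1  0.1] q1,q6 [ 6.1 33.8]
[[0.3, 0.06, -0.09], -0.04]
[[0.46, 0.06, -0.09], -0.04]
[[0.62, 0.05, -0.09], -0.04]
[[0.7, 0.05, -0.09], -0.04]
[[0.78, 0.05, -0.09], -0.04]
```

View pics/wrist2.png

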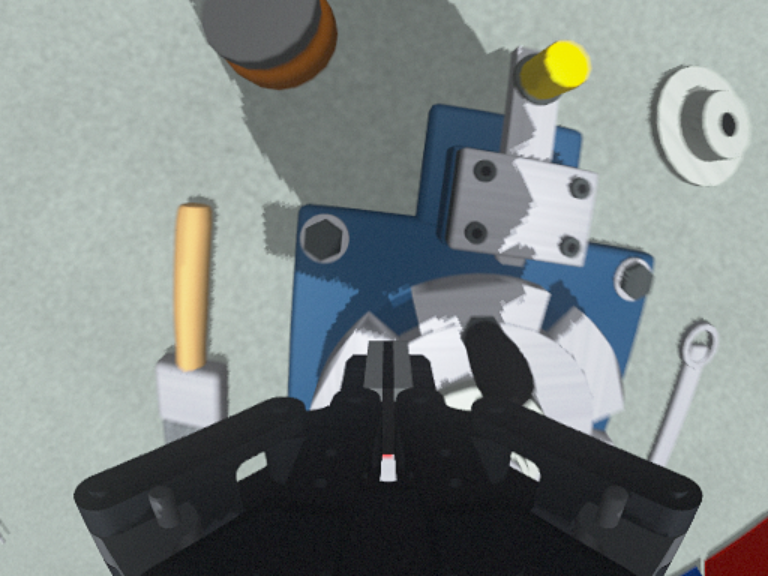

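View pics/side2.png

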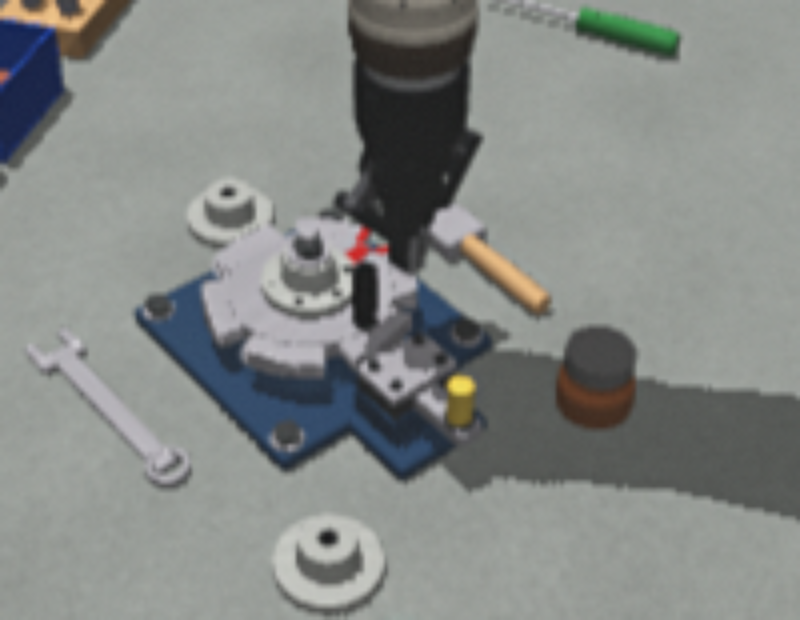

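arm_command([
  [[0.3,0.05,0],0],
  [[0.45,0.05,0],0],
  [[0.6,0.05,0],0],
  [[0.7,0.05,0],0],
  [[0.8,0.05,0],0],
])

```text
time: 2.85
ee_pos: [0.5481, 0.0747, 0.0937]
tcp_rot: [-179.7, 0.2, 62.3]
wrist_force: [-3.4, -2.3, 3.8]
opening: 0.0
```

```bash
cat >> h.py <<'E'
def pic(n,k):
    from workcell import camera
    import cv2
    c=camera(n);np.savez(f"{n}{k}.npz",**c);f=c["frame"][:,:,::-1]
    if n=="side":f=cv2.resize(f[160:270,200:320],None,fx=5,fy=5,interpolation=cv2.INTER_CUBIC)
    elif n=="scene":f=cv2.resize(f[140:255,195:355],None,fx=5,fy=5,interpolation=cv2.INTER_CUBIC)
    else:f=cv2.resize(f,None,fx=1.5,fy=1.5)
    cv2.imwrite(f"pics/{n}{k}.png",f)
def arc(ths,off,z=.095): rows([(*finger(t,off)[0],z,t-90) for t in ths])
E
python3 - <<'E'
from h import *
pic("wrist",3)
arc([150,146,142,138,134],.022)
E
```

```text
t 2.9 pos [0.5482 0.075  0.0936] yaw 62.3 F [-1.5 -1.2  2.4] q1,q6 [ 7.8 35.5]
[[0.08, -0.01, -0.06], 0.39]
[[0.24, -0.06, -0.06], 1.05]
[[0.41, -0.1, -0.06], 1.72]
[[0.57, -0.12, -0.06], 2.39]
[[0.74, -0.14, -0.06], 3.05]
```

View pics/wrist3.png

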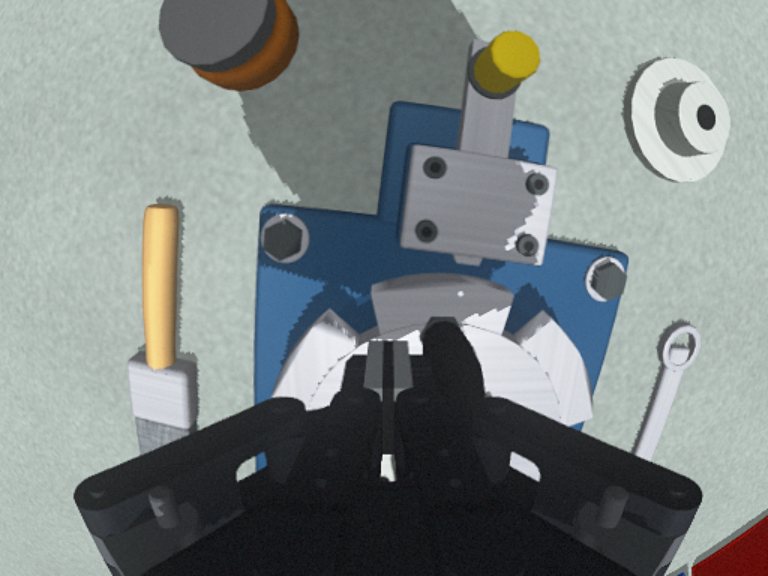

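arm_command([
  [[0.1,0,0],0.4],
  [[0.25,-0.05,-0.05],1.05],
  [[0.4,-0.1,-0.05],1.7],
  [[0.57,-0.12,-0.05],2.4],
  [[0.75,-0.14,-0.05],3.0],
])

```text
time: 3.4
ee_pos: [0.5534, 0.093, 0.0944]
tcp_rot: [-179.7, 0.3, 44.1]
wrist_force: [-0.7, -4.6, -0.5]
opening: -0.0
```

Run:
```python
from h import *
pic("side",4)
arc([130,126,122,118,114],.022)
```

```text
t 3.45 pos [0.5538 0.0936 0.0945] yaw 44.0 F [-0.2 -0.9 -0.7] q1,q6 [ 9.6 55.6]
[[0.14, -0.04, -0.02], 0.66]
[[0.3, -0.08, -0.02], 1.33]
[[0.47, -0.12, -0.02], 1.99]
[[0.63, -0.14, -0.02], 2.66]
[[0.8, -0.15, -0.02], 3.33]
```

View pics/side4.png

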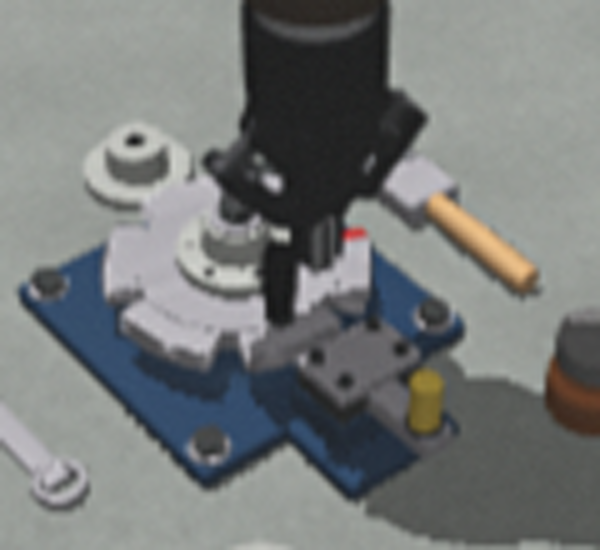

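Handle has moved and the plate is turning (handle now ~(280,290) in crop). Continue.

arm_command([
  [[0.15,-0.04,0],0.7],
  [[0.3,-0.08,0],1.3],
  [[0.47,-0.12,0],2],
  [[0.63,-0.14,0],2.7],
  [[0.8,-0.15,0],3.3],
])

```text
time: 3.95
ee_pos: [0.5651, 0.1102, 0.0944]
tcp_rot: [-179.8, 0.4, 24.1]
wrist_force: [-3.8, -2.3, 1.6]
opening: -0.0003
```

Run:
```python
from h import *
arc([110,106,102,98,94],.022)
```

```text
t 3.95 pos [0.5651 0.1102 0.0944] yaw 24.1 F [-3.8 -2.3  1.6] q1,q6 [11.  76.9]
[[0.18, -0.05, -0.03], 0.68]
[[0.34, -0.09, -0.03], 1.34]
[[0.5, -0.12, -0.03], 2.01]
[[0.67, -0.15, -0.03], 2.68]
[[0.84, -0.16, -0.03], 3.34]
```

arm_command([
  [[0.18,-0.05,0],0.7],
  [[0.34,-0.09,0],1.3],
  [[0.5,-0.12,0],2],
  [[0.67,-0.15,0],2.7],
  [[0.84,-0.16,0],3.3],
])

```text
time: 4.45
ee_pos: [0.5822, 0.1227, 0.0944]
tcp_rot: [-180.0, 0.5, 4.2]
wrist_force: [-4.8, -1.3, 2.9]
opening: -0.0002
```

Run:
```python
from h import *
pic("side",5);pic("scene",5)
arc([90,86,82,78,74],.022)
```

```text
t 4.55 pos [0.5828 0.1228 0.0943] yaw 4.3 F [0.2 0.1 0.6] q1,q6 [11.9 97.6]
[[0.15, -0.04, -0.03], 0.72]
[[0.31, -0.08, -0.03], 1.38]
[[0.48, -0.11, -0.03], 2.05]
[[0.64, -0.13, -0.03], 2.72]
[[0.81, -0.14, -0.04], 3.38]
```

View pics/side5.png

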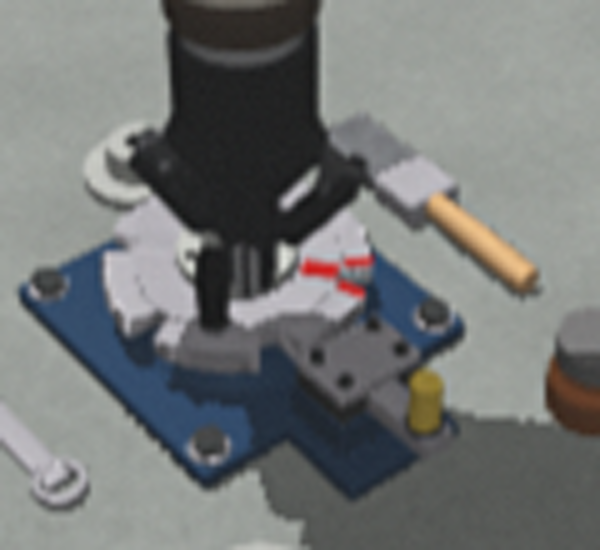

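View pics/scene5.png

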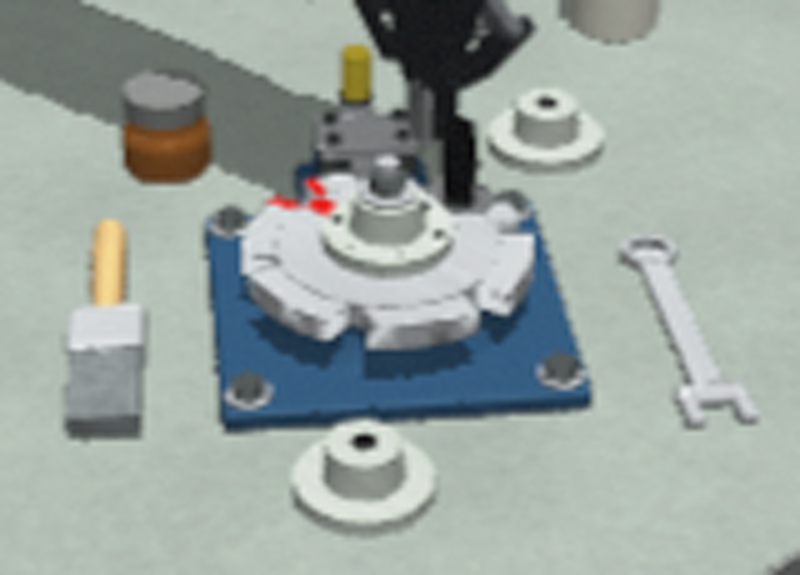

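```bash
cat >> h.py <<'E'
def redang(k,names=("side","scene")):
    for n in names:
        c=load(f"{n}{k}.npz");f=c["frame"].astype(int)
        m=(f[...,0]>130)&(f[...,0]-f[...,1]>60)&(f[...,0]-f[...,2]>60)
        P=[]
        for v,u in np.argwhere(m):
            X=atz(c,(u,v),.05)
            if np.hypot(*(X[:2]-C))<.095:P.append([*X[:2],f[v,u,0]-f[v,u,1]])
        P=np.array(P);d=np.average(P[:,:2],axis=0,weights=P[:,2])-C
        print(n,len(P),"r",round(float(np.hypot(*d)),4),"ang",round(float(np.degrees(np.arctan2(d[1],d[0])))%360,1))
E
python3 - <<'E'
from h import *
redang(5);redang(0)
E
```

```text
side 42 r 0.0587 ang 187.3
scene 35 r 0.0632 ang 182.3
side 37 r 0.0624 ang 245.9
scene 48 r 0.059 ang 241.4
```

arm_command([
  [[0.15,-0.04,0],0.7],
  [[0.31,-0.08,0],1.4],
  [[0.48,-0.11,0],2],
  [[0.64,-0.13,0],2.7],
  [[0.81,-0.14,0],3.4],
])

```text
time: 5.05
ee_pos: [0.6023, 0.1286, 0.0942]
tcp_rot: [180.0, 0.5, -16.1]
wrist_force: [-4.2, 2.6, 1.9]
opening: 0.0003
```

Run:
```python
from h import *
arc([71,68,65,62,60],.022)
```

```text
t 5.05 pos [0.6023 0.1286 0.0942] yaw -16.1 F [-4.2  2.6  1.9] q1,q6 [ 12. 118.]
[[0.14, -0.02, -0.03], 0.49]
[[0.26, -0.06, -0.03], 0.99]
[[0.39, -0.09, -0.04], 1.49]
[[0.51, -0.11, -0.04], 1.99]
[[0.59, -0.13, -0.04], 2.32]
```

arm_command([
  [[0.14,-0.02,0],0.5],
  [[0.26,-0.06,0],1],
  [[0.39,-0.09,0],1.5],
  [[0.51,-0.11,0],2],
  [[0.59,-0.13,0],2.3],
])

```text
time: 5.55
ee_pos: [0.6172, 0.1284, 0.0942]
tcp_rot: [179.9, 0.5, -29.8]
wrist_force: [-2.8, 3.0, 1.4]
opening: 0.0001
```

Run:
```python
from h import *
pic("side",6);pic("scene",6);redang(6)
arc([60,58,56,55,54],.022)
```

```text
side 39 r 0.0543 ang 156.2
scene 10 r 0.0727 ang 160.1
t 5.65 pos [0.6174 0.1281 0.0942] yaw -29.7 F [-2.   3.6  1.5] q1,q6 [ 11.6 131.3]
[[0.01, 0.02, -0.03], 0.05]
[[0.09, -0.01, -0.03], 0.38]
[[0.17, -0.03, -0.03], 0.71]
[[0.21, -0.05, -0.03], 0.88]
[[0.25, -0.06, -0.03], 1.05]
```

View pics/side6.png

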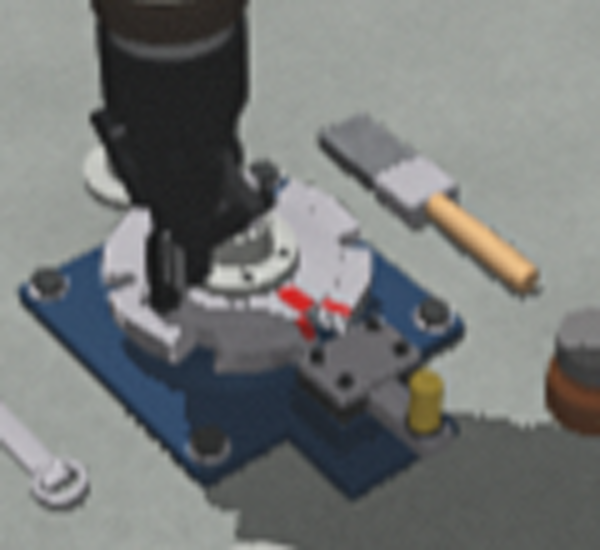

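View pics/scene6.png

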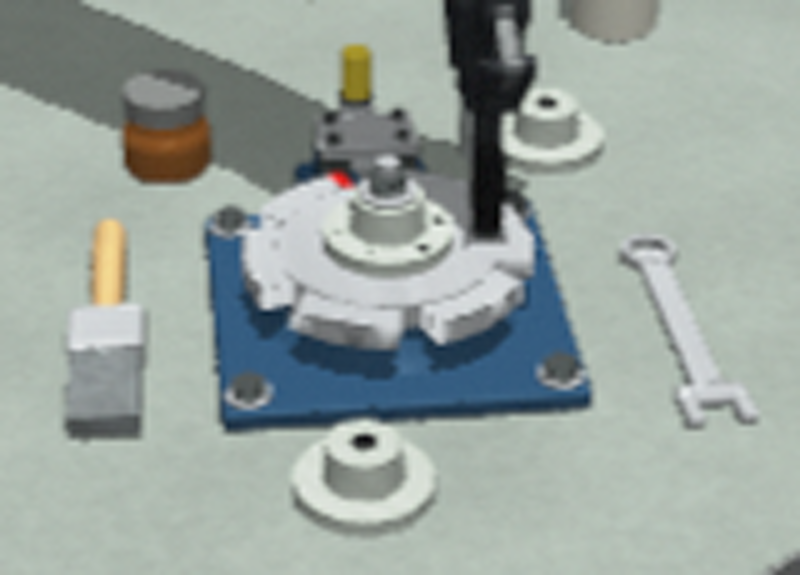

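Run:
```python
from h import *
c=load("side6.npz")
D=lambda u,v:(200+u/5-.4,160+v/5-.4)
S=[atz(c,D(*p),.062)[:2] for p in [(317,355),(375,325),(345,385),(402,350)]]
n=(S[0]+S[1])/2;f=(S[2]+S[3])/2
for p in S+[n,f]: print(p.round(4),np.hypot(*(p-C)).round(4),np.degrees(np.arctan2(*(p-C)[::-1])).round(1))
print("dir",np.degrees(np.arctan2(*(f-n)[::-1])))
for nm,p in [("stripe",(295,298)),("edgeR",(338,309)),("edgeL",(306,328)),("slot bottom",(318,314))]:
    q=atz(c,D(*p),.05)[:2];print(nm,q.round(4),np.hypot(*(q-C)).round(4),np.degrees(np.arctan2(*(q-C)[::-1])).round(1))
```

```text
[0.5376 0.1405] 0.1014 134.4
[0.5133 0.1085] 0.1034 157.0
[0.5168 0.1578] 0.1284 135.6
[0.494  0.1231] 0.127 154.3
[0.5255 0.1245] 0.1004 145.8
[0.5054 0.1404] 0.126 144.9
dir 141.47853083052334
stripe [0.5661 0.0885] 0.0471 154.2
edgeR [0.5399 0.09  ] 0.0721 162.2
edgeL [0.5529 0.1103] 0.0698 142.7
slot bottom [0.5497 0.0973] 0.0658 153.5
```

arm_command([
  [[0.09,-0.01,0],0.4],
  [[0.17,-0.03,0],0.7],
  [[0.21,-0.05,0],0.9],
  [[0.21,-0.05,0],0.9],
])

```text
time: 6.05
ee_pos: [0.6226, 0.127, 0.0942]
tcp_rot: [179.9, 0.5, -35.0]
wrist_force: [-0.9, 3.8, -0.2]
opening: 0.0002
```

Run:
```python
from h import *
pic("side",7);pic("wrist",7);redang(7,["side"])
arc([55,53,52,51,50],.022)
```

```text
side 38 r 0.0536 ang 151.4
t 6.15 pos [0.6225 0.1269 0.0942] yaw -35.0 F [-1.6  5.7  1.4] q1,q6 [ 11.4 136.4]
[[0.01, 0.01, -0.03], -0.0]
[[0.09, -0.02, -0.03], 0.33]
[[0.13, -0.03, -0.03], 0.5]
[[0.17, -0.04, -0.03], 0.67]
[[0.21, -0.06, -0.03], 0.83]
```

View pics/side7.png

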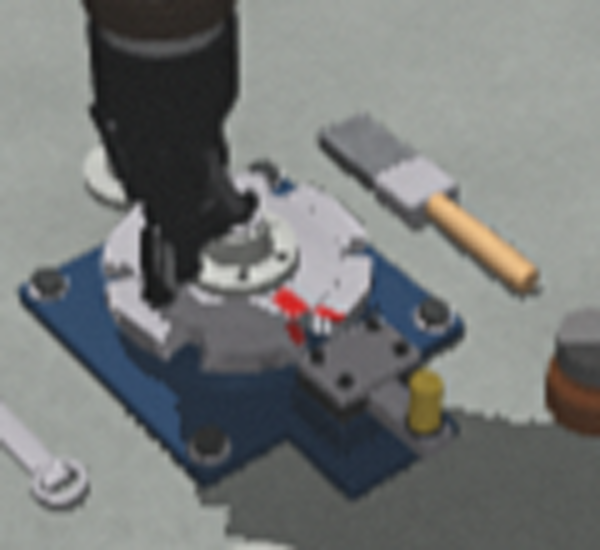

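View pics/wrist7.png

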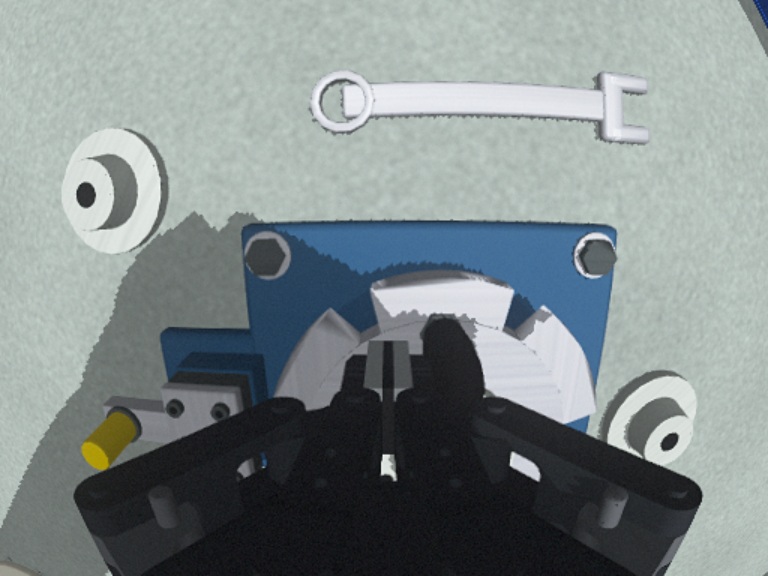

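```bash
cat >> h.py <<'E'
def wray(p,pos,rot,K,HE):
    from scipy.spatial.transform import Rotation as Ro
    R=Ro.from_euler('xyz',rot,degrees=True).as_matrix()
    x=(p[0]-K[0,2])/K[0,0];y=(p[1]-K[1,2])/K[1,1];r=np.hypot(x,y)
    d=np.array([np.sin(r)*x/r,np.sin(r)*y/r,np.cos(r)])
    return pos+R@HE[:3,3],R@HE[:3,:3]@d
def watz(p,z,*a):
    o,d=wray(p,*a);return o+d*(z-o[2])/d[2]
E
python3 - <<'E'
import cv2,numpy as np
f=np.load("wrist7.npz")["frame"][:,:,::-1];cv2.imwrite("pics/w7c.png",cv2.resize(f[140:285,150:420],None,fx=2.9,fy=2.9,interpolation=cv2.INTER_CUBIC))
E
```

```text
(no output)
```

View pics/w7c.png

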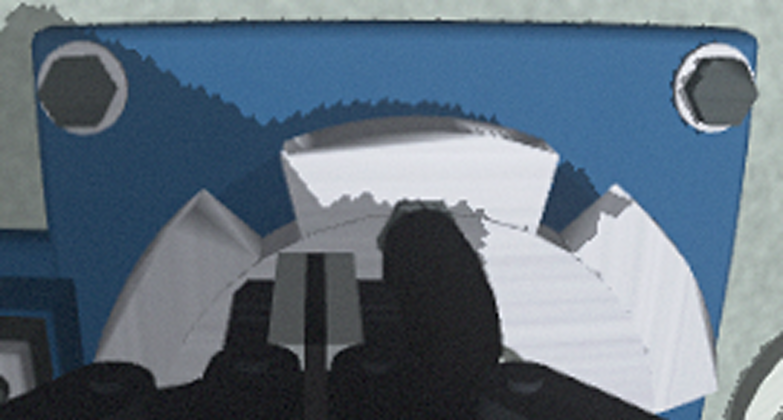

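Run:
```python
from h import *
d=np.load("wrist7.npz");a=(np.array([.6225,.127,.0942]),[179.9,.5,-35.0],d["K"],d["hand_eye"])
W=lambda u,v,z:watz((150+u/2.9-.35,140+v/2.9-.35),z,*a)[:2]
g=lambda v:np.degrees(np.arctan2(v[1],v[0])).round(2)
w1,w2=W(84,87,.0155),W(715,88,.0155);c1,c2=W(35,30,.014),W(757,30,.014)
s1,s2,n1,n2=W(284,153,.05),W(557,153,.05),W(205,190,.05),W(617,188,.05)
print(w1,w2,c1,c2,np.hypot(*(w2-w1)))
print("base x ang",g(w2-w1),g(c2-c1),"seg",g(s2-s1),g(n2-n1),np.hypot(*(s2-s1)))
x=np.radians(-34.6);X=np.array([np.cos(x),np.sin(x)])
for n,v in [("w",(w1+w2)/2),("c",(c1+c2)/2),("s",(s1+s2)/2),("n",(n1+n2)/2)]:
    print(n,(v-C)@X,g(v-C))
```

```text
[0.58930471 0.18253195] [0.72537217 0.08831488] [0.58725103 0.20204839] [0.74460152 0.09435468] 0.16550290412018442
base x ang -34.7 -34.39 seg -34.88 -34.76 0.05905924204371142
w 0.0019147311445833343 54.08
c 0.0017277152300212498 54.4
s 0.0012261355704078838 54.47
n -2.2542788821605653e-06 55.4
```

arm_command([
  [[-0.3,0,0],0],
  [[-0.5,0,-0.3],0],
  [[-0.5,0,-1.8],0],
  [[-0.5,0,-3.5],0],
  [[-0.5,0,-4],0],
])

```text
time: 6.65
ee_pos: [0.614, 0.1338, 0.2]
tcp_rot: [-179.9, 0.2, -35.0]
wrist_force: [-0.3, 0.1, 0.6]
opening: -0.0001
```

Run:
```python
from h import *
b=np.radians(-34.6);X=np.array([np.cos(b),np.sin(b)])
p=C-X*.21
print(p)
rows([(*p,.19,-34.6)])
pic("side",8);redang(8,["side"])
```

```text
[0.43564136 0.18724719]
t 6.65 pos [0.614  0.1338 0.2   ] yaw -35.0 F [-0.3  0.1  0.6] q1,q6 [ 12.2 137.2]
[[-7.07, 2.34, 0.42], -0.06]
side 47 r 0.056 ang 149.5
```

View pics/side8.png

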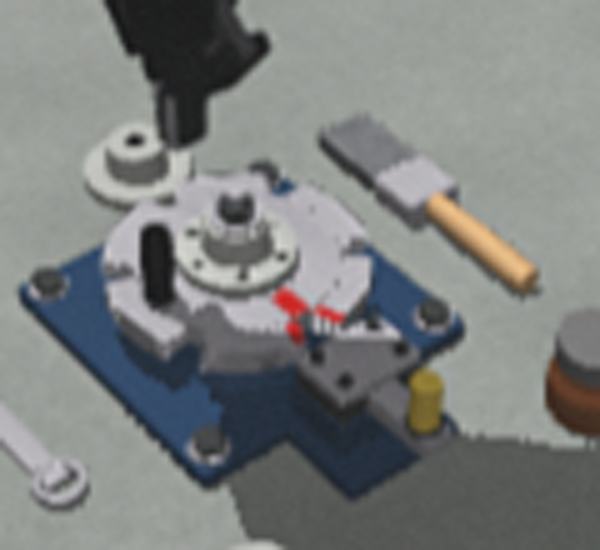

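Run:
```python
from h import *
B=load("side0.npz");print(atz(B,(270,302),.17))
```

```text
[0.4409159  0.42337293 0.17      ]
```

arm_command([
  [[-1.5,0.5,0],0],
  [[-3,1,0],0],
  [[-4.5,1.5,0],0],
  [[-6,2,0],0],
  [[-7,2.3,0],0],
])

```text
time: 7.2
ee_pos: [0.4354, 0.1872, 0.1998]
tcp_rot: [-179.9, 0.2, -35.0]
wrist_force: [0.8, 0.1, 0.4]
opening: -0.0004
```

Run:
```python
from h import *
from workcell import get_obs
o=get_obs();print(o["ee_pos"],o["tcp_rot"]);pic("wrist",9)
np.savez("pose9.npz",p=o["ee_pos"],r=o["tcp_rot"])
```

```text
[0.43536143 0.18718905 0.19977064] [-179.89344708    0.21749354  -34.95903962]
```

View pics/wrist9.png

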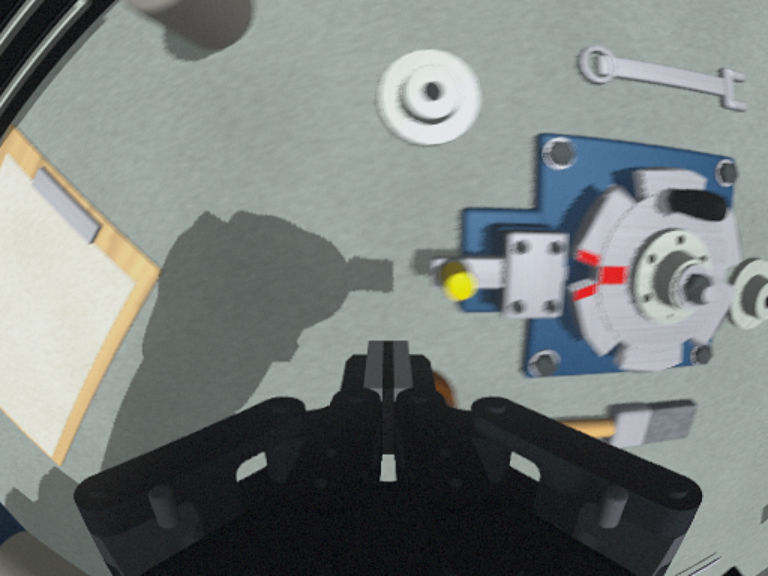

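Run:
```python
from h import *
import cv2
d=np.load("wrist9.npz");q=np.load("pose9.npz");a=(q["p"],q["r"],d["K"],d["hand_eye"])
f=d["frame"];cv2.imwrite("pics/w9c.png",cv2.resize(f[130:220,285,None].repeat(1,1) if 0 else f[120:255,285:505][:,:,::-1],None,fx=3.5,fy=3.5,interpolation=cv2.INTER_CUBIC))
fi=f.astype(int);m=(fi[...,0]>130)&(fi[...,0]-fi[...,1]>70)&(fi[...,0]-fi[...,2]>70)
P=np.array([watz((u,v),.05,*a)[:2] for v,u in np.argwhere(m) if 360<u<430 and 150<v<215])
r=P.mean(0);g=lambda v:np.degrees(np.arctan2(v[1],v[0])).round(2)
print(len(P),r,g(r-C))
```

```text
420 [0.55719436 0.10189826] 146.55
```

View pics/w9c.png

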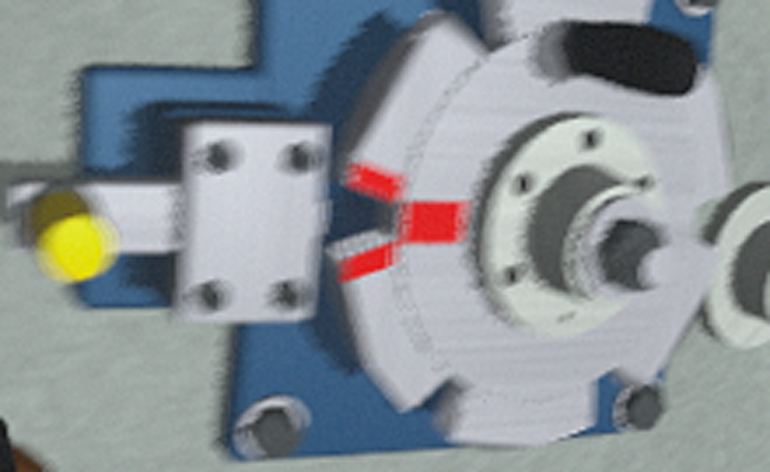

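Run:
```python
from h import *
d=np.load("wrist9.npz");q=np.load("pose9.npz");a=(q["p"],q["r"],d["K"],d["hand_eye"])
W=lambda u,v,z:watz((285+u/3.5-.36,120+v/3.5-.36),z,*a)[:2]
g=lambda v:np.degrees(np.arctan2(v[1],v[0])).round(2)
S=[W(217,157,.062),W(301,157,.062),W(210,296,.062),W(288,295,.062)]
near=(S[1]+S[3])/2;far=(S[0]+S[2])/2
post=W(78,248,.082);stud=W(632,252,.103)
b1,b2=W(255,70,.014),W(225,455,.014)
wa,wb=W(275,428,.017),W(640,405,.017)
print("guide",near,far,g(far-near),g(S[0]-S[1]),g(S[2]-S[3]),"across",g(S[0]-S[2])+90,g(S[1]-S[3])+90)
print("post",post,"stud",stud,np.hypot(*(post-stud)),g(post-stud),"near-stud",g(near-stud),g(far-stud))
print("w",wa,wb,g(wa-wb))
print("stripe",g(W(402,222,.05)-stud),g(W(435,222,.05)-stud),"red centroid",g(np.array([.5572,.1019])-stud))
rim=(W(350,170,.05)+W(340,270,.05))/2;print("rim mid",rim,g(rim-stud),np.hypot(*(rim-stud)))
```

```text
guide [0.52470316 0.12593458] [0.50472048 0.13952583] 145.78 146.25 145.28 across 146.42000000000002 144.88
post [0.47058106 0.16288699] stud [0.60035813 0.07814868] 0.15499247870162539 146.86 near-stud 147.72 147.31
w [0.49284592 0.04690294] [ 0.62862213 -0.04799682] 145.05
stripe 151.24 153.0 red centroid 151.17
rim mid [0.54141167 0.11318356] 149.27 0.06857205980195033
```

```bash
cat >> h.py <<'E'
def boltp(s,z=.071):
    b=np.radians(-34.6);return (*(C-s*np.array([np.cos(b),np.sin(b)])),z,-34.6)
E
python3 - <<'E'
from h import *
rows([boltp(.205,.2),boltp(.205)])
E
```

```text
t 7.25 pos [0.4333 0.1878 0.2003] yaw -34.9 F [2.9 2.  2.2] q1,q6 [ 23.3 148.2]
[[0.29, -0.04, 0.01], -0.05]
[[0.32, -0.03, 5.17], -0.05]
```

arm_command([
  [[0.25,0,1.2],0],
  [[0.3,0,2.5],0],
  [[0.3,0,3.8],0],
  [[0.3,0,4.8],0],
  [[0.3,0,5.15],0],
])

```text
time: 7.75
ee_pos: [0.4372, 0.1832, 0.0681]
tcp_rot: [179.9, 0.4, -34.9]
wrist_force: [-0.5, -0.6, 0.9]
opening: 0.0
```

Run:
```python
from h import *
rows([boltp(s) for s in (.198,.194,.19,.187,.184)])
pic("wrist",10)
```

```text
t 7.75 pos [0.4372 0.1832 0.0681] yaw -34.9 F [-0.5 -0.6  0.9] q1,q6 [ 22.6 147.5]
[[0.34, -0.1, -0.12], -0.05]
[[0.5, -0.1, -0.12], -0.05]
[[0.66, -0.1, -0.12], -0.05]
[[0.78, -0.1, -0.12], -0.05]
[[0.9, -0.1, -0.12], -0.05]
```

View pics/wrist10.png

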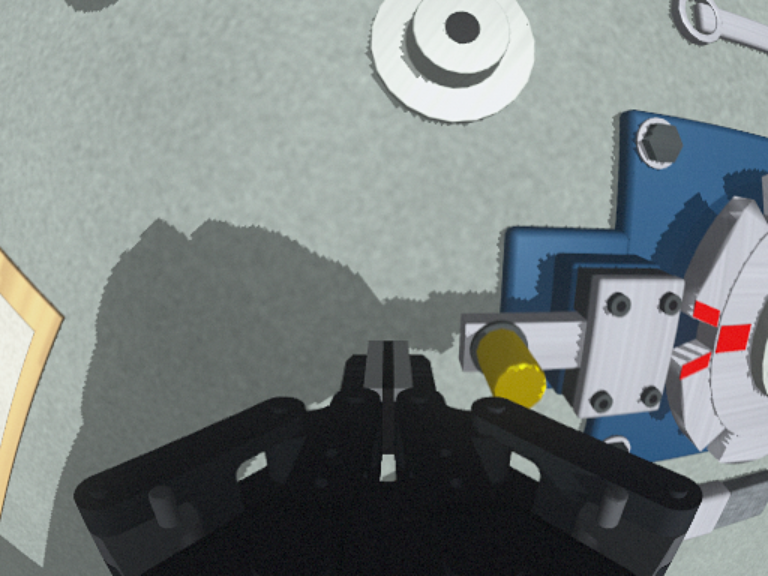

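arm_command([
  [[0.35,-0.1,-0.1],0],
  [[0.5,-0.1,-0.1],0],
  [[0.66,-0.1,-0.1],0],
  [[0.8,-0.1,-0.1],0],
  [[0.9,-0.1,-0.1],0],
])

```text
time: 8.3
ee_pos: [0.4578, 0.1726, 0.0714]
tcp_rot: [179.9, 0.4, -34.9]
wrist_force: [-2.8, 2.8, 3.0]
opening: -0.0001
```

Run:
```python
from h import *
pic("wrist",11)
rows([boltp(s) for s in (.180,.177,.174,.171,.168)])
```

```text
t 8.35 pos [0.4579 0.1725 0.0712] yaw -34.9 F [-1.   1.2  0.1] q1,q6 [ 20.5 145.4]
[[0.13, 0.02, 0.01], -0.05]
[[0.25, 0.02, 0.01], -0.05]
[[0.37, 0.02, 0.01], -0.05]
[[0.49, 0.02, 0.01], -0.05]
[[0.61, 0.02, 0.01], -0.05]
```

View pics/wrist11.png

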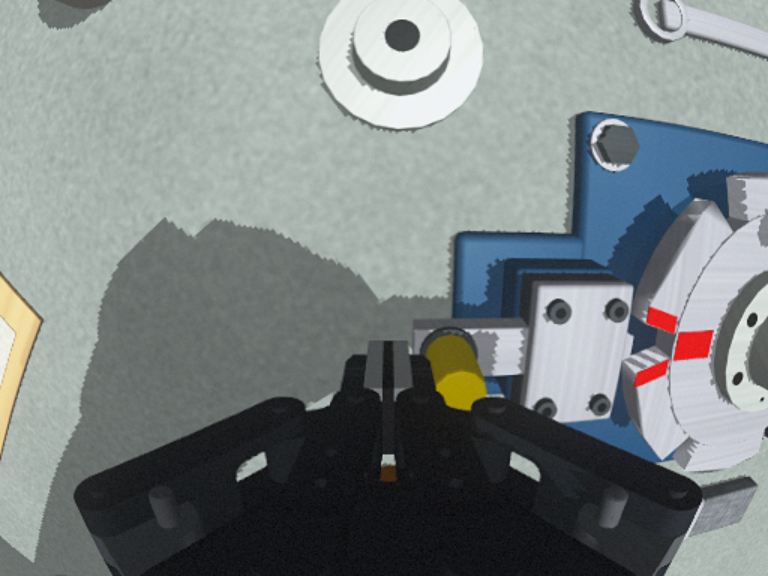

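arm_command([
  [[0.13,0,0],0],
  [[0.25,0.02,0],0],
  [[0.37,0.02,0],0],
  [[0.49,0.02,0],0],
  [[0.61,0.02,0],0],
])

```text
time: 8.85
ee_pos: [0.4704, 0.1633, 0.0712]
tcp_rot: [179.9, 0.4, -34.9]
wrist_force: [-1.4, 3.5, 0.6]
opening: 0.0003
```

Run:
```python
from h import *
pic("wrist",12)
rows([boltp(s) for s in (.167,.165,.163,.161,.160)])
```

```text
t 8.9 pos [0.4706 0.163  0.0712] yaw -34.9 F [-0.5  2.3  1.5] q1,q6 [ 19.  143.9]
[[0.02, -0.0, 0.01], -0.05]
[[0.1, -0.0, 0.01], -0.05]
[[0.18, -0.0, 0.01], -0.05]
[[0.26, -0.0, 0.0], -0.05]
[[0.3, -0.0, 0.0], -0.05]
```

View pics/wrist12.png

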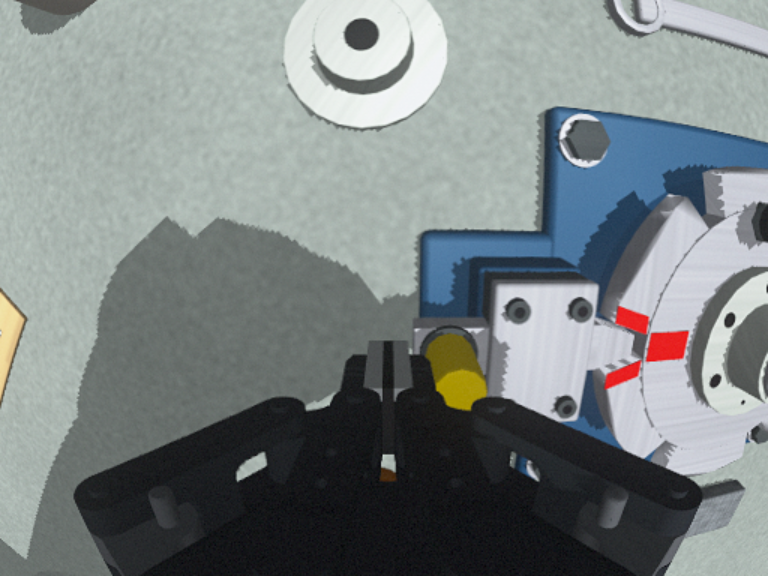

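The nose is entering the red slot (about (620,345)). Keep pushing to the stop.

arm_command([
  [[0.1,0,0],0],
  [[0.2,0,0],0],
  [[0.3,0,0],0],
  [[0.4,0,0],0],
  [[0.4,0,0],0],
])

```text
time: 9.4
ee_pos: [0.4748, 0.16, 0.0711]
tcp_rot: [180.0, 1.0, -34.8]
wrist_force: [-27.1, 22.0, 12.6]
opening: -0.0001
```

Run:
```python
from h import *
pic("wrist",13)
rows([boltp(s) for s in (.157,.154)])
```

```text
t 9.45 pos [0.4747 0.16   0.071 ] yaw -34.8 F [-27.   21.   11.9] q1,q6 [ 18.2 143. ]
[[0.21, -0.01, -0.0], -0.03]
[[0.33, -0.01, -0.0], -0.03]
```

View pics/wrist13.png

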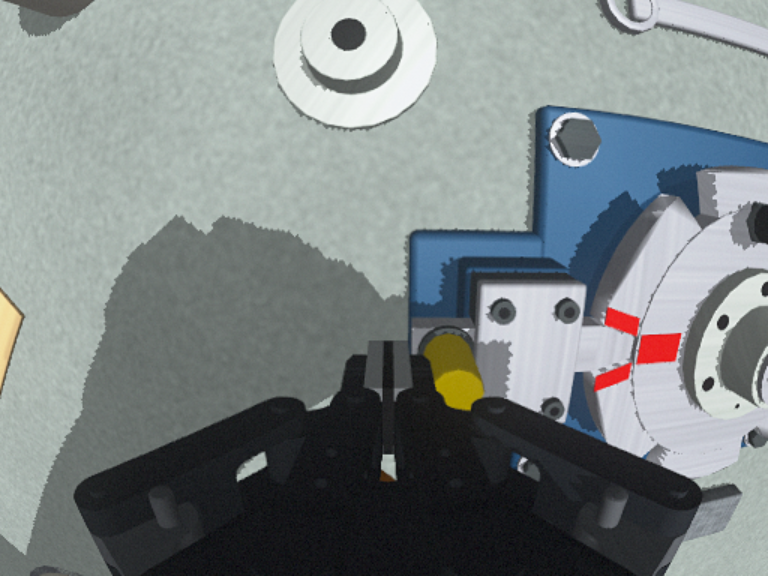

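arm_command([
  [[-0.3,0,0],0],
  [[-0.8,0,0],0],
  [[-1.2,0,-0.8],0],
  [[-1.5,0,-2.5],0],
  [[-1.6,0,-4],0],
])

```text
time: 9.95
ee_pos: [0.4425, 0.1818, 0.1729]
tcp_rot: [179.9, 0.9, -34.8]
wrist_force: [1.1, 0.5, 0.2]
opening: 0.0003
```

arm_command([
  [[0,0,-1],0],
  [[0,0,-1.5],0],
  [[0,0,-1.5],0],
])

```text
time: 10.25
ee_pos: [0.4437, 0.1816, 0.2116]
tcp_rot: [180.0, 0.8, -34.8]
wrist_force: [-0.0, 0.4, -1.4]
opening: 0.0002
```

Run:
```python
from h import *
from workcell import get_obs
import cv2
o=get_obs();print(o["ee_pos"],o["tcp_rot"],o["wrist_force"]);np.savez("pose14.npz",p=o["ee_pos"],r=o["tcp_rot"])
pic("wrist",14);pic("side",14);pic("scene",14)
f=np.load("wrist14.npz")["frame"][:,:,::-1];cv2.imwrite("pics/w14c.png",cv2.resize(f[120:255,285:505],None,fx=3.5,fy=3.5,interpolation=cv2.INTER_CUBIC))
```

```text
[0.44370838 0.18156971 0.21156031] [179.9959164    0.83623029 -34.7665878 ] [-0.03164098  0.40696469 -1.41462151]
```

View pics/w14c.png

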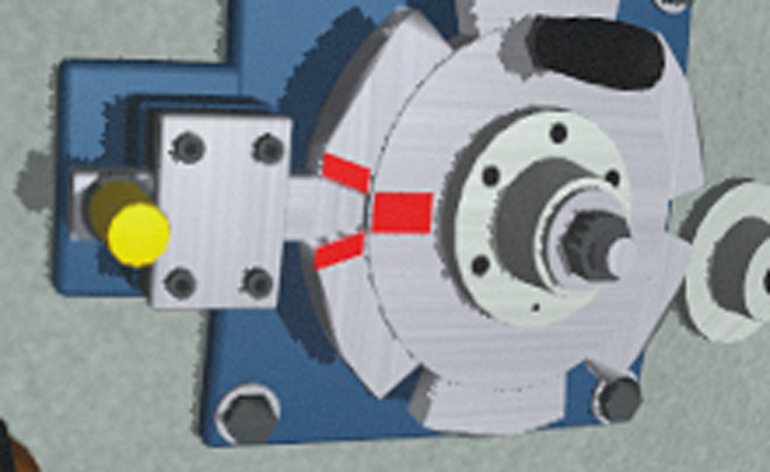

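View pics/side14.png

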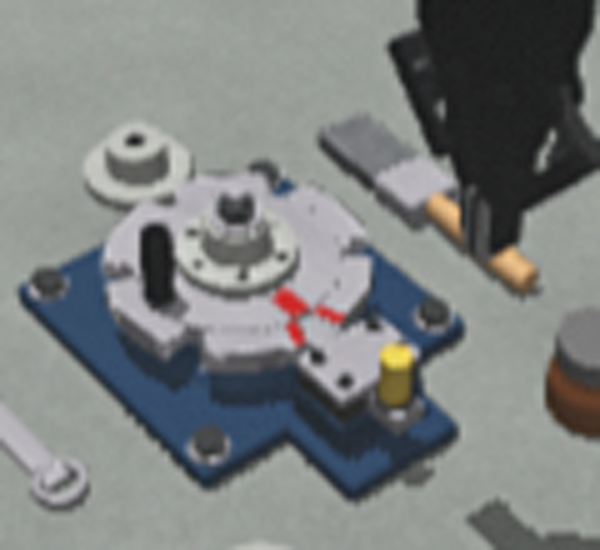

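View pics/scene14.png

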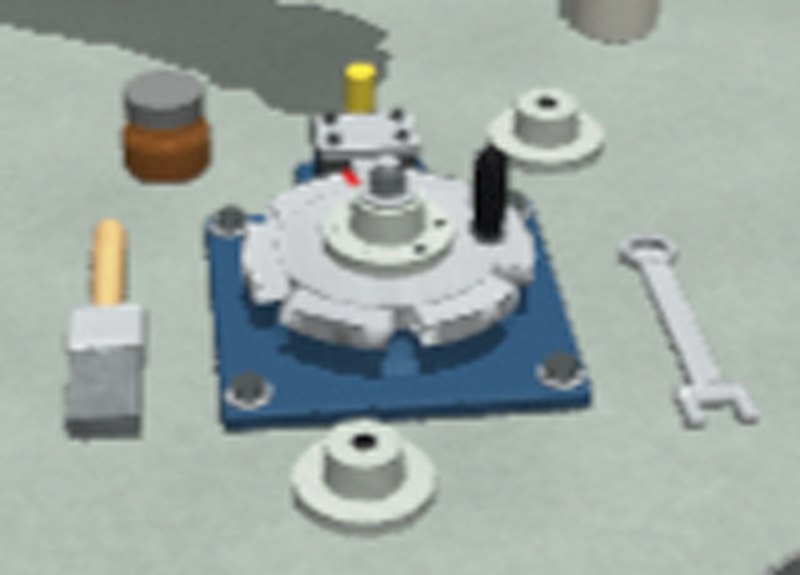

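Run:
```python
from h import *
A=load("scene14.npz");B=load("side14.npz")
S=lambda u,v:(195+u/5-.4,140+v/5-.4)
p,e=tri(A,S(361,70),B,(200+396/5-.4,160+353/5-.4));print(p,e,np.hypot(*(p[:2]-C)),"travel vs start",np.hypot(p[0]-.4725,p[1]-.1617))
```

```text
[0.49267467 0.14776019 0.08311794] 0.0019149138552149263 0.14063141057046727 travel vs start 0.024522150107918615
```

```bash
python3 -c "
from workcell import job_done,get_obs
print(job_done(),get_obs()['time'])"
```

```text
the job is handed in; nothing more can be done
the job is handed in; nothing more can be done
```

I pushed the handle clockwise about 97° with the closed fingertips until the red slot faced the bolt. Then I pushed the post from behind until the bolt hit its stop at about 35 N, and lifted clear. I handed the job in at about 10.5 s of the 67 s allowed.

**Before the bolt push:** The wrist camera put the red slot within about 1.5 mm of the guide's centre line. The side camera disagreed by about 4°. The guide hides part of the slot in that view, so I went by the wrist camera.

**After the bolt push:**
- The two fixed cameras put the post 141 mm from the plate's axis (home is 142 mm), about 24.5 mm from where it started.
- The wrist picture shows the bolt's nose seated at the bottom of the red slot.
- The arm is about 0.2 m above the bench and touching nothing.
- The flanges, jar, wrench and brush look unmoved in the last pictures. I did not measure them again, and the last crops do not show the screwdriver or all of the bottle.

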